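# Gauge a turned gouge handle in the carving shop

### The job

Check the turned wooden handle (the standing one with the slimmer neck) for size. Keeping it upright and low over the bench, push it right through the wide gap, in at the robot's side and out at the far side; then bring it to the robot's side of the narrow gap and push it firmly against the mouth, which must stop it. Let go of it there, standing upright on the bench at the middle of the narrow gap's mouth, and leave the plain stub of dowel where it stands.

Things in the scene. Friction and masses are not known exactly. Their poses are not given: they have to be found in the camera images.
- handle: Turned pale-wood tool handle standing upright on the bench, 115 mm tall, about 65 g, round: a barrel 36 mm in diameter for the lower 60 mm, then a neck 26 mm in diameter for the upper 55 mm (grip it there, about 90 mm up). Origin at the centre of its underside, z up along it.
- wide_gap: Go gauge, fixed: two dark-wood cheeks, each 40 mm long (x), 30 thick (y), 45 high, on a steel strip flush with the bench, with a clear 52 mm gap between them (the handle's barrel passes). Origin on the bench in mid-gap; x runs along the gap from the mouth on the robot's side (-20 mm) to the far exit (+20 mm), z up. Stands left or right of the narrow gap, turned up to 15 degrees.
- narrow_gap: No-go gauge, fixed to the bench: the same cheeks (40 mm long, 30 mm thick, 45 mm high) but a clear gap of only 26 mm, too small for the barrel. Origin and axes as for the wide gap: mouth on the robot's side at x = -20 mm. The barrel, pushed in at the middle, is stopped when the handle's axis is about 32 mm before the origin (x = -32 mm).
- stub: Bystander: plain straight stub of pale-wood dowel standing on end, 44 mm in diameter, 60 mm tall, no neck. Origin at the centre of its underside. Not to be disturbed; it and the handle may stand in either order.
There are look-alikes about, which are no part of the job. Leave any green look-alike of the handle alone.

How it is judged (in metres and radians):
On the way, in this order (a step that is already met when the one before it is completed fails the run):
1. the handle is upright and low in front of the wide gap's mouth, on the robot's side (x of handle in the frame of wide_gap between -0.15 and -0.032 m and y of handle in the frame of wide_gap between -0.04 and 0.04 m and height (world z) of handle below 0.03 m and angle between handle's own z axis and vertical below 0.3 rad), for 0.05 s.
2. the handle's barrel is between the cheeks of the wide gap, upright and low (x of handle in the frame of wide_gap between -0.02 and 0.02 m and y of handle in the frame of wide_gap between -0.012 and 0.012 m and height (world z) of handle below 0.03 m and angle between handle's own z axis and vertical below 0.3 rad), for 0.05 s.
3. the handle has come out at the far side of the wide gap, upright and low (x of handle in the frame of wide_gap between 0.036 and 0.15 m and y of handle in the frame of wide_gap between -0.04 and 0.04 m and height (world z) of handle below 0.03 m and angle between handle's own z axis and vertical below 0.3 rad), for 0.05 s.
4. the handle is pushed firmly (over 2 N) against the mouth of the narrow gap from the robot's side, upright and low, and stopped by it (contact force between handle and narrow_gap above 2 N and x of handle in the frame of narrow_gap between -0.05 and -0.02 m and y of handle in the frame of narrow_gap between -0.015 and 0.015 m and height (world z) of handle below 0.03 m and angle between handle's own z axis and vertical below 0.3 rad), for 0.1 s.
At the end, for the whole second after the job is handed in: The handle stands upright (within 6 degrees) and at rest on the bench at the robot's-side mouth of the narrow gap, its axis 20 to 55 mm before the gap's origin and within 18 mm of its middle line; the stub is within 20 mm of where it stood (x of handle in the frame of narrow_gap between -0.055 and -0.02 m and y of handle in the frame of narrow_gap between -0.018 and 0.018 m and height (world z) of handle below 0.006 m and angle between handle's own z axis and vertical below 0.1 rad and linear speed of handle below 0.02 m/s and distance of stub from where it was at the start of the episode below 0.02 m); the robot touches nothing.
It fails at once if the stub of dowel is shifted more than 20 mm (distance of stub from where it was at the start of the episode above 0.02 m).
It fails at once if the handle is tipped over (angle between handle's own z axis and vertical above 0.8 rad).
It also fails if it takes over 64 s, if anything falls off the work surface, if the arm or the gripper's body presses on something with over 40 N, if the wrist force passes 120 N, or if a joint passes its speed limit or range.

### The arm

A 7-joint arm with a two-finger parallel gripper is mounted at the origin on the work surface. World frame = base frame: x ahead of the robot, y to its left, z up, the work surface at z = 0. Lengths are in m, angles in degrees, forces in N, time in s.
With the tool pointing down it reaches from about 0.4 to 0.875 m from the base axis. Payload 6.5 kg.
Tool frame: the origin (TCP) lies midway between the tips of the shut fingers; the grasp point (between the pads) lies 19 mm behind it; z points along the fingers, y is the line along which they close (so a half turn about z gives the same grasp; the last joint's range is limited). The gripper opens to 88 mm and grips with 3 to 60 N. Pads are 18 mm wide; open, the fingers measure 123 mm over their backs; the gripper's body (75 mm by 187 mm) begins 45 mm behind the grasp point.
Start: joints at [-75.928, 30.733, -0.252, 88.115, 0.149, 61.152, -4.079], TCP at [0.199, 0.619, 0.239] pointing down, gripper open.
Joint ranges: [-154.64, 154.64], [-21.42, 123.67], [-72.66, 72.17], [13.99, 137.28], [-74.86, 254.86], [10.95, 109.41], [-158.01, 158.01]. Speed limits (degrees/s): [136.94, 136.94, 180, 180, 180, 180, 180].

### API

Orientations are given as a 3x3 rotation matrix whose columns are the frame's x, y, z axes.
In Python, from rig import manip, optics, models gives the robot as it stands.
- The arm moves only by the shell command python3 -m inch 'ROWS'. ROWS is JSON, a list of rows, each an object with "fingers": the closure, from 0 (fully open) to 1 (shut); "delta_pos": the shift along the world's x, y, z in cm, a list of three; "yaw": the turn about the world's z in rad. A call has 1 to 10 rows; each row is the pose to reach, as a shift and turn from the pose commanded when the call began; what a row does not reach only later rows make up. A row lasts 1/10 s, in which the tool goes at most 50 mm and 8.59 degrees, less where a joint would pass 70% of its speed; a pose out of reach is approached as far as the arm can. A call with a gripper value outside its range is refused whole. The fingers move at their own pace and stop on an object; the grip force is fixed at half the most. Time passes only in rows, so rows that repeat a pose let the fingers close. It gives the time, the measured TCP pose, the force, the opening and the grip force at its end, in the units of the state.
- manip.get_obs(): the state, without advancing time (a new reading comes with each control period).
- optics.get_image(name): name is "scene" or "top" or "wrist"; returns a dict with "frame" (384x512x3 uint8, red, green, blue), "fov_y" (degrees; the focal length in pixels is half the picture's height over the tangent of half this angle, whatever the lens; pixels are square), "cx", "cy" (the principal point, pixels), "dist" ([k1, k2, p1, p2, k3] as OpenCV has them; the pictures are not rectified), "T" (4x4, takes a point from camera to world coordinates). Camera axes: x right, y down, z forward; pixel columns grow to the right and rows downward; lengths in m; the calibration is good to about 2 mm. A picture is of the moment at which its call begins. There is no depth.
- manip.job_done(): hands the job in; it is judged then, once.
Trained networks look in a picture, given as the dict that the camera call returned (one of the last four; its "shot" number tells which), for a name from the list of things; names that differ only in an ending like _2 or _b are one class to them, and where a whole thing is asked for, a point or a joint stands for the part that bears it (a point fixed in the world has none). Each returns a list of dicts, best first, with "confidence" (0 to 1); they miss things now and then, are a little off and sometimes report something else, mostly with a low value. They report only what shows in the picture. A call takes as long as a camera call. They do not tell look-alikes from the thing itself.
- models.spot_in(target, picture): "location" ([x, y, z] in m, in world coordinates, good to about 4 mm: the middle of the surface that is visible of it).
The state is a dict: "clock": time; "joint_pos": joint angles; "qd": joint speeds; "tau": joint torques, N m; "tool_pos": TCP position; "eef_rot": TCP orientation; "contact_force": force on the tool from outside, world axes, zero at the start; "ft_torque": the same for the moment, N m; "grip_width": finger opening in m; "grasp_force": force on a finger pad.
Only numpy, scipy, OpenCV 4.12 (cv2) and the standard library are available. Lean on these libraries where they do the work, as an engineer would, in place of code of your own. Each camera call takes 0.05 s, during which the arm holds its last target. There are 200 camera calls.

## Working session

There is one attempt and no reset: what is moved stays moved. The work goes in short steps, Python scripts to look and compute and a shell command to move; the robot and the scene stay as the last step left them, time stands still between calls to the robot, and variables do not carry over. Pictures are saved under pics/ and viewed, at most 10 in all, crops included, and the job is handed in when it is done.

```bash
mkdir -p pics
cat > h.py <<'E'
from rig import manip, optics, models
import numpy as np, cv2
def K(p):
    f=p["frame"].shape[0]/2/np.tan(np.radians(p["fov_y"])/2)
    return np.array([[f,0,p["cx"]],[0,f,p["cy"]],[0,0,1.]])
def onplane(p,uv,z):
    q=cv2.undistortPoints(np.array(uv,float).reshape(-1,1,2),K(p),np.array(p["dist"],float)).reshape(-1,2)
    T=np.array(p["T"]); d=np.c_[q,np.ones(len(q))]@T[:3,:3].T; o=T[:3,3]
    return o+d*((z-o[2])/d[:,2])[:,None]
def proj(p,X):
    T=np.linalg.inv(np.array(p["T"]))
    return cv2.projectPoints(np.array(X,float).reshape(-1,1,3),cv2.Rodrigues(T[:3,:3])[0],T[:3,3],K(p),np.array(p["dist"],float))[0].reshape(-1,2)
def save(p,n,s=1.5):
    cv2.imwrite("pics/"+n,cv2.resize(p["frame"][:,:,::-1],None,fx=s,fy=s,interpolation=cv2.INTER_CUBIC))
E
python3 - <<'E'
from h import *
for c in ("top","scene"):
    p=optics.get_image(c); save(p,c+"1.png")
    print(c,np.round(p["T"],3).tolist())
    for n in ("handle","wide_gap","narrow_gap","stub"):
        for r in models.spot_in(n,p): print(n,np.round(r["location"],3),round(r["confidence"],2),np.round(proj(p,r["location"])*1.5).tolist())
E
```

```text
top [[-0.014, -0.985, 0.169, 0.438], [-0.999, 0.021, 0.041, -0.018], [-0.044, -0.169, -0.985, 0.696], [0.0, 0.0, 0.0, 1.0]]
handle [0.678 0.01  0.066] 0.76 [[376.0, 163.0]]
handle [0.595 0.018 0.081] 0.61 [[368.0, 237.0]]
handle [ 0.586  0.158 -0.005] 0.47 [[249.0, 267.0]]
narrow_gap [ 0.564 -0.166  0.021] 0.76 [[544.0, 276.0]]
stub [ 0.458 -0.027  0.062] 0.68 [[417.0, 378.0]]
scene [[-0.826, 0.289, -0.484, 0.934], [0.564, 0.46, -0.686, 0.552], [0.024, -0.839, -0.543, 0.45], [0.0, 0.0, 0.0, 1.0]]
handle [0.698 0.018 0.058] 0.94 [[278.0, 289.0]]
handle [0.611 0.032 0.059] 0.76 [[355.0, 271.0]]
wide_gap [0.606 0.173 0.016] 0.73 [[435.0, 370.0]]
narrow_gap [ 0.576 -0.142  0.024] 0.98 [[308.0, 227.0]]
stub [ 0.465 -0.016  0.04 ] 0.98 [[432.0, 234.0]]
```

View pics/top1.png

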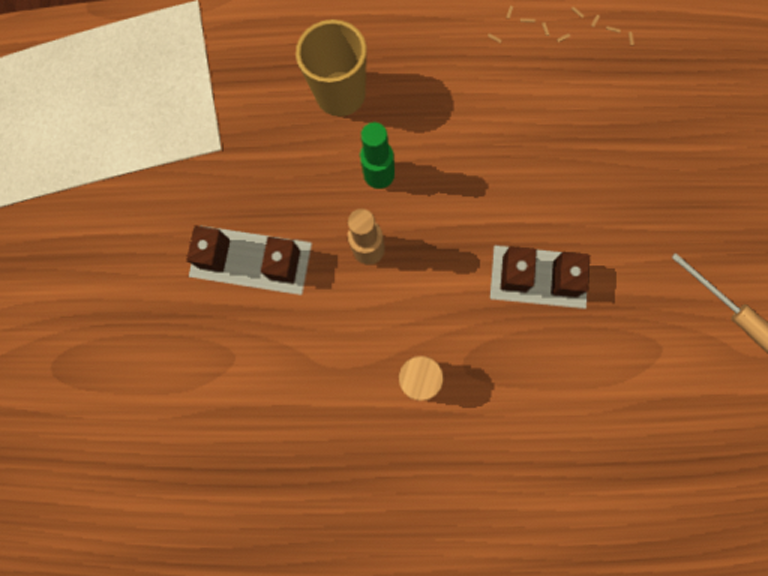

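View pics/scene1.png

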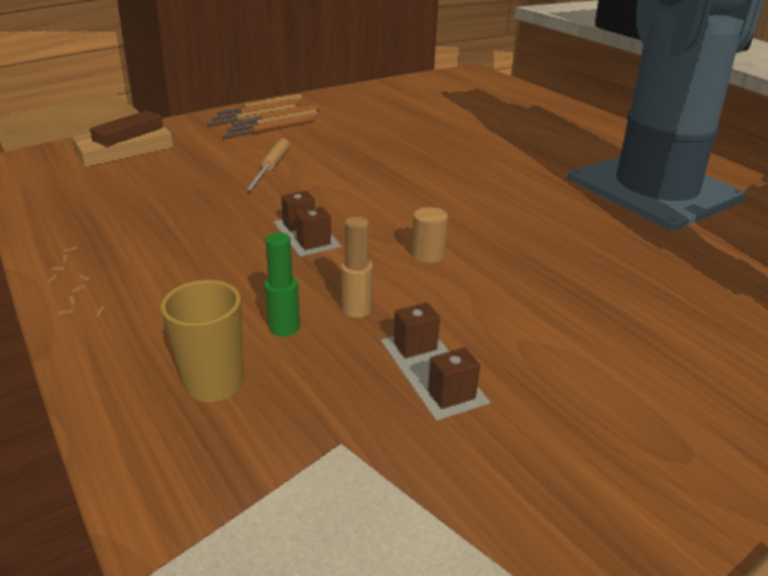

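The top view shows the pale handle (top disc at 361,221 in the 1.5x picture), a green look-alike behind it (374,135) and the stub at (421,378). The wide gap's cheek screws are at (203,245) and (277,256), and the narrow gap's at (521,266) and (575,271). The scene view agrees.

Run:
```python
from h import *
p=optics.get_image("top")
f=lambda uv,z:onplane(p,np.array(uv)/1.5,z)[:,:2]
for n,uv in (("wide",[(203,245),(277,256)]),("narrow",[(521,266),(575,271)])):
    a,b=f(uv,.045); d=a-b
    print(n,np.round((a+b)/2,4),"sep",round(np.linalg.norm(d),4),"yaw",round(np.degrees(np.arctan2(-d[0],d[1])),1))
for n,uv in (("wide",[(195,226),(311,242),(303,295),(189,277)]),("narrow",[(494,246),(590,254),(586,308),(490,299)])):
    q=f(uv,0); d=q[0]-q[1]+q[3]-q[2]; print(n,"strip",np.round(q.mean(0),4),np.round(np.degrees(np.arctan2(-d[0],d[1])),1), np.linalg.norm(q[0]-q[1]).round(3),np.linalg.norm(q[0]-q[3]).round(3))
print("handle top",f([(361,221)],.115),"green",f([(374,135)],.115),"stub",f([(421,378)],.06))
print("handle barrel rim",f([(366,237)],.06))
o=manip.get_obs(); print({k:np.round(v,3).tolist() for k,v in o.items()})
```

```text
wide [0.5938 0.1558] sep 0.0815 yaw -10.0
narrow [ 0.5672 -0.165 ] sep 0.0562 yaw -6.5
wide strip [0.5936 0.1571] -9.8 0.136 0.06
narrow strip [ 0.5673 -0.166 ] -6.3 0.107 0.06
handle top [[0.60227821 0.02246126]] green [[0.68789816 0.00928503]] stub [[ 0.4577168  -0.03112941]]
handle barrel rim [[0.60081704 0.02129478]]
{'clock': 0.55, 'joint_pos': [-75.93, 30.732, -0.252, 88.116, 0.15, 61.15, -4.08], 'qd': [0.025, -0.087, -0.005, 0.006, 0.08, 0.037, 0.065], 'tau': [-0.0, -57.056, 0.99, -25.176, -0.056, 0.011, 0.0], 'tool_pos': [0.199, 0.619, 0.239], 'eef_rot': [[-0.952, 0.307, 0.0], [0.307, 0.952, 0.0], [-0.0, 0.0, -1.0]], 'contact_force': [0.209, -0.194, -0.027], 'ft_torque': [0.007, 0.006, 0.06], 'grasp_force': 0.0, 'grip_width': 0.088}
```

```bash
python3 -m inch '[{"fingers":0,"delta_pos":[2.5,-3.5,0],"yaw":-0.1},{"fingers":0,"delta_pos":[5,-7,0],"yaw":-0.2},{"fingers":0,"delta_pos":[8,-11,0],"yaw":-0.3},{"fingers":0,"delta_pos":[11,-15,0],"yaw":-0.4},{"fingers":0,"delta_pos":[14,-19,0],"yaw":-0.5},{"fingers":0,"delta_pos":[17,-23,0],"yaw":-0.6},{"fingers":0,"delta_pos":[20,-27,0],"yaw":-0.7},{"fingers":0,"delta_pos":[22.5,-31,0],"yaw":-0.8},{"fingers":0,"delta_pos":[25,-35,0],"yaw":-0.9},{"fingers":0,"delta_pos":[27.5,-39,0],"yaw":-1.0}]'
```

```text
clock: 1.55
tool_pos: [0.4752, 0.2271, 0.2391]
eef_rot: [[-0.252, 0.968, 0.001], [0.968, 0.252, 0.001], [0.0, 0.001, -1.0]]
contact_force: [0.1, 0.5, 0.2]
grip_width: 0.0877
grasp_force: 0.0
```

```bash
python3 -m inch '[{"fingers":0,"delta_pos":[2.5,-4,0],"yaw":-0.1},{"fingers":0,"delta_pos":[5,-8,0],"yaw":-0.2},{"fingers":0,"delta_pos":[7.5,-12,0],"yaw":-0.3},{"fingers":0.2,"delta_pos":[10,-16,-1],"yaw":-0.4},{"fingers":0.3,"delta_pos":[12.7,-20.7,-4],"yaw":-0.43},{"fingers":0.3,"delta_pos":[12.7,-20.7,-7],"yaw":-0.43},{"fingers":0.3,"delta_pos":[12.7,-20.7,-7],"yaw":-0.43},{"fingers":0.3,"delta_pos":[12.7,-20.7,-7],"yaw":-0.43}]'
python3 - <<'E'
from h import *
o=manip.get_obs(); print({k:np.round(o[k],4).tolist() for k in("clock","tool_pos","eef_rot","grip_width","contact_force")})
p=optics.get_image("wrist"); save(p,"w1.png")
t=o["tool_pos"]
print("T",np.round(p["T"],3).tolist(),"proj TCP",proj(p,[t,[*t[:2],.115],[.602,.022,.115]])*1.5)
E
```

```text
clock: 2.35
tool_pos: [0.601, 0.0224, 0.1687]
eef_rot: [[0.17, 0.985, -0.001], [0.985, -0.17, 0.0], [0.0, -0.001, -1.0]]
contact_force: [0.6, 0.3, 0.3]
grip_width: 0.0618
grasp_force: 0.0
{'clock': 2.35, 'tool_pos': [0.601, 0.0224, 0.1687], 'eef_rot': [[0.1697, 0.9855, -0.0014], [0.9855, -0.1697, 0.0004], [0.0001, -0.0015, -1.0]], 'grip_width': 0.0618, 'contact_force': [0.6273, 0.2999, 0.3383]}
T [[0.985, -0.162, -0.05, 0.614], [-0.17, -0.946, -0.275, 0.093], [-0.003, 0.28, -0.96, 0.315], [0.0, 0.0, 0.0, 1.0]] proj TCP [[383.28299191 363.69995986]
 [383.92383892 317.70242723]
 [386.03285404 318.09372625]]
```

View pics/w1.png

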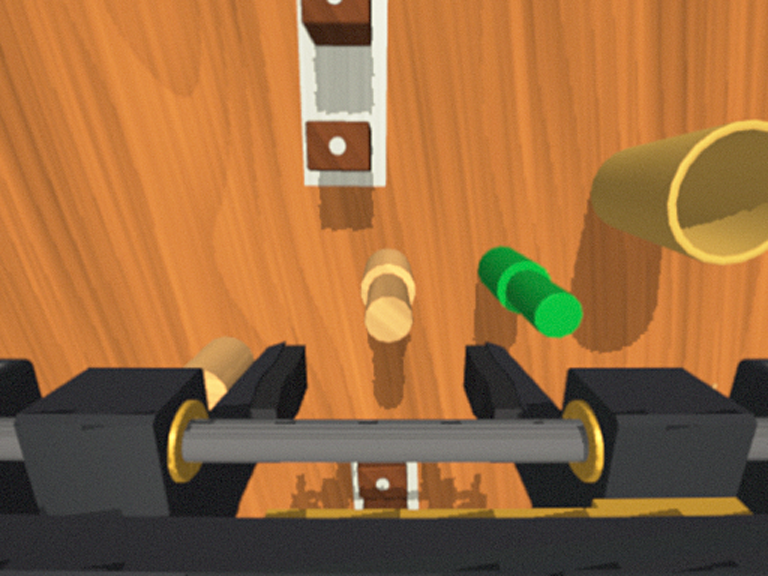

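The wrist view shows the handle's top centred between the fingers (388,319, predicted 386,318). The green look-alike is clear of the right finger. I'll lower and grip.

```bash
python3 -m inch '[{"fingers":0.3,"delta_pos":[0.1,0,-3],"yaw":0},{"fingers":0.3,"delta_pos":[0.1,0,-6],"yaw":0},{"fingers":0.3,"delta_pos":[0.1,0,-8.5],"yaw":0},{"fingers":0.3,"delta_pos":[0.1,0,-9.8],"yaw":0},{"fingers":0.3,"delta_pos":[0.1,0,-9.8],"yaw":0},{"fingers":1,"delta_pos":[0.1,0,-9.8],"yaw":0},{"fingers":1,"delta_pos":[0.1,0,-9.8],"yaw":0},{"fingers":1,"delta_pos":[0.1,0,-9.8],"yaw":0},{"fingers":1,"delta_pos":[0.1,0,-9.8],"yaw":0},{"fingers":1,"delta_pos":[0.1,0,-9.8],"yaw":0}]'
python3 - <<'E'
from h import *
p=optics.get_image("wrist")
# wide gap screws seen before, recheck: print detector + predicted pixels
print(proj(p,[[.5937+.041*.174,.1563+.041*.985,.045],[.5937-.041*.174,.1563-.041*.985,.045]])*1.5); save(p,"w2.png")
p=optics.get_image("top"); save(p,"t2.png")
E
```

```text
clock: 3.4
tool_pos: [0.6026, 0.0217, 0.0712]
eef_rot: [[0.17, 0.985, 0.001], [0.985, -0.17, 0.0], [0.0, 0.001, -1.0]]
contact_force: [0.4, 0.2, 3.2]
grip_width: 0.0253
grasp_force: 30.0
[[ 291.18155685 -128.91516588]
 [ 302.37433323  125.13935145]]
```

View pics/w2.png

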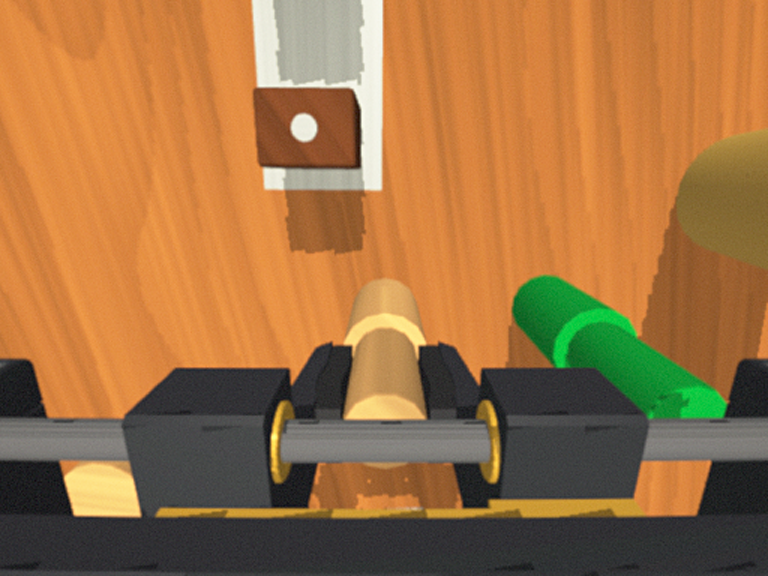

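Gripped (25 mm, 30 N). The wide gap's near screw appears at (303,127), and my estimate predicted (302,125). Next I lift the handle, carry it to the mouth and lower it there.

```bash
python3 -m inch '[{"fingers":1,"delta_pos":[0,0,2.5],"yaw":0},{"fingers":1,"delta_pos":[0,0,5],"yaw":0},{"fingers":1,"delta_pos":[-1,2,6.5],"yaw":0},{"fingers":1,"delta_pos":[-3,5,6.5],"yaw":0},{"fingers":1,"delta_pos":[-5,9,6.5],"yaw":0},{"fingers":1,"delta_pos":[-7,12.5,6.5],"yaw":0},{"fingers":1,"delta_pos":[-8.3,14.7,6],"yaw":0},{"fingers":1,"delta_pos":[-8.3,14.7,3.5],"yaw":0},{"fingers":1,"delta_pos":[-8.3,14.7,1.5],"yaw":0},{"fingers":1,"delta_pos":[-8.3,14.7,0.6],"yaw":0}]'
python3 -m inch '[{"fingers":1,"delta_pos":[0,0,0],"yaw":0},{"fingers":1,"delta_pos":[0,0,0],"yaw":0}]'
python3 - <<'E'
from h import *
p=optics.get_image("wrist"); t=manip.get_obs()["tool_pos"]
print(proj(p,[[.5937+.041*.174,.1563+.041*.985,.045],[.5937-.041*.174,.1563-.041*.985,.045],[*t[:2],.115]])*1.5); save(p,"w3.png")
R=np.array([[.985,-.174],[.174,.985]]); print("wide frame",R@(np.array(t[:2])-[.5937,.1563]),t)
E
```

```text
clock: 4.5
tool_pos: [0.5181, 0.1685, 0.0751]
eef_rot: [[0.17, 0.986, -0.002], [0.986, -0.17, -0.001], [-0.001, -0.002, -1.0]]
contact_force: [-0.7, -0.2, -0.6]
grip_width: 0.0253
grasp_force: 30.0
clock: 4.7
tool_pos: [0.5199, 0.1684, 0.0772]
eef_rot: [[0.171, 0.985, 0.001], [0.985, -0.171, -0.0], [0.0, 0.001, -1.0]]
contact_force: [0.0, -0.1, 0.1]
grip_width: 0.025
grasp_force: 30.0
[[553.45427173 244.70053931]
 [533.78542829 408.6449329 ]
 [383.50460011 418.24893049]]
wide frame [-0.07456689 -0.00078045] [0.52015267 0.16849978 0.07751422]
```

View pics/w3.png

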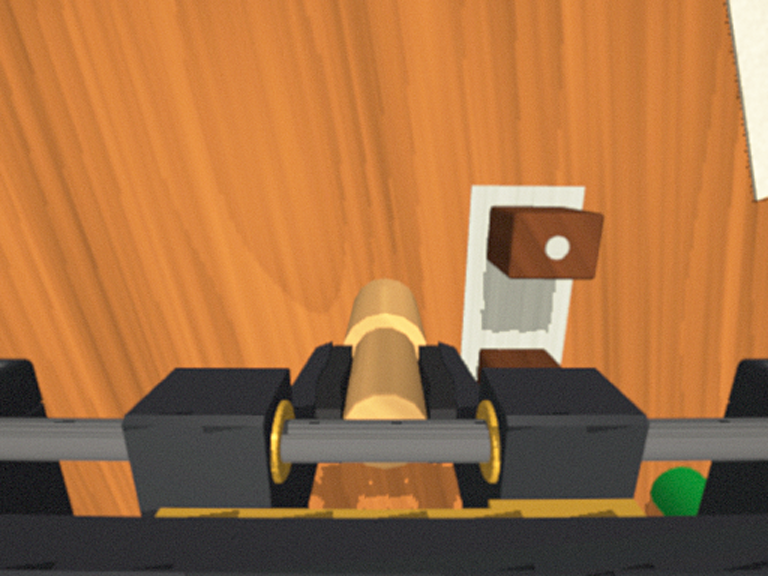

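The handle is upright in front of the mouth. The far screw is at (557,247), within 2 mm of the prediction. I'll push it through.

```bash
python3 -m inch '[{"fingers":1,"delta_pos":[1.5,-0.2,0],"yaw":0},{"fingers":1,"delta_pos":[3,-0.45,0],"yaw":0},{"fingers":1,"delta_pos":[4.5,-0.7,0],"yaw":0},{"fingers":1,"delta_pos":[6,-1.0,0],"yaw":0},{"fingers":1,"delta_pos":[7,-1.2,0],"yaw":0},{"fingers":1,"delta_pos":[8,-1.4,0],"yaw":0},{"fingers":1,"delta_pos":[9,-1.55,0],"yaw":0},{"fingers":1,"delta_pos":[10.5,-1.8,0],"yaw":0},{"fingers":1,"delta_pos":[12.2,-2.1,0],"yaw":0},{"fingers":1,"delta_pos":[12.5,-2.15,0],"yaw":0}]'
python3 -m inch '[{"fingers":1,"delta_pos":[0,0,0],"yaw":0},{"fingers":1,"delta_pos":[0,0,0],"yaw":0}]'
python3 - <<'E'
from h import *
p=optics.get_image("scene"); t=manip.get_obs()["tool_pos"]; save(p,"s4.png")
R=np.array([[.985,-.174],[.174,.985]]); print("wide frame",R@(np.array(t[:2])-[.5937,.1563]),t)
E
```

```text
clock: 5.75
tool_pos: [0.6462, 0.1464, 0.077]
eef_rot: [[0.171, 0.985, 0.002], [0.985, -0.171, -0.0], [-0.0, 0.002, -1.0]]
contact_force: [-0.1, 0.9, 0.3]
grip_width: 0.0254
grasp_force: 30.0
clock: 5.95
tool_pos: [0.6435, 0.1474, 0.0765]
eef_rot: [[0.17, 0.985, -0.001], [0.985, -0.17, 0.0], [-0.0, -0.001, -1.0]]
contact_force: [-0.6, -0.4, -1.1]
grip_width: 0.0253
grasp_force: 30.0
wide frame [5.05360797e-02 2.22973433e-05] [0.64345699 0.14753308 0.0765325 ]
```

View pics/s4.png

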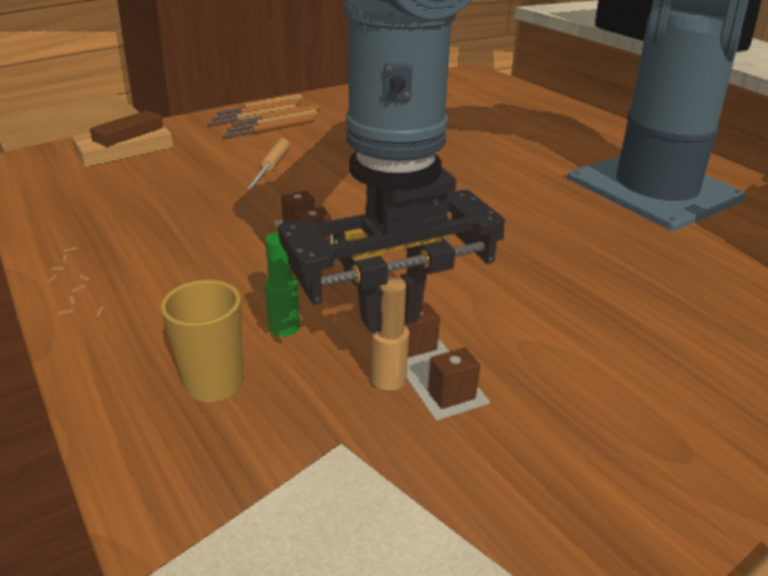

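The scene view shows the handle upright beyond the wide gap (base at about 389,385), clear of the cup and the green look-alike. Next I lift it over to the narrow gap.

```bash
python3 -m inch '[{"fingers":1,"delta_pos":[0,0,3],"yaw":0},{"fingers":1,"delta_pos":[0,0,6],"yaw":0},{"fingers":1,"delta_pos":[-1,-2,7],"yaw":0},{"fingers":1,"delta_pos":[-3,-6,7],"yaw":0.02},{"fingers":1,"delta_pos":[-5,-10,7],"yaw":0.03},{"fingers":1,"delta_pos":[-7,-14,7],"yaw":0.04},{"fingers":1,"delta_pos":[-9,-18,7],"yaw":0.06},{"fingers":1,"delta_pos":[-11,-22,7],"yaw":0.06},{"fingers":1,"delta_pos":[-13,-26.5,7],"yaw":0.06},{"fingers":1,"delta_pos":[-14.6,-30.5,7],"yaw":0.06}]'
python3 -m inch '[{"fingers":1,"delta_pos":[0,0,-2],"yaw":0},{"fingers":1,"delta_pos":[0,0,-4.5],"yaw":0},{"fingers":1,"delta_pos":[0,0,-6.5],"yaw":0},{"fingers":1,"delta_pos":[0,0,-7.2],"yaw":0},{"fingers":1,"delta_pos":[0,0,-7.2],"yaw":0},{"fingers":1,"delta_pos":[0,0,-7.2],"yaw":0}]'
python3 - <<'E'
from h import *
a=np.radians(-6.4);R=np.array([[np.cos(a),np.sin(a)],[-np.sin(a),np.cos(a)]]);c=np.array([.5672,-.1655])
o=manip.get_obs();t=o["tool_pos"];print("narrow frame",R@(np.array(t[:2])-c),t,o["contact_force"])
p=optics.get_image("wrist");save(p,"w5.png")
y=R[1]; print(proj(p,[[*(c+.028*y),.045],[*(c-.028*y),.045]])*1.5)
E
```

```text
clock: 7.0
tool_pos: [0.4965, -0.1592, 0.147]
eef_rot: [[0.111, 0.994, -0.0], [0.994, -0.111, 0.0], [0.0, -0.0, -1.0]]
contact_force: [0.5, 0.3, -0.5]
grip_width: 0.0251
grasp_force: 30.0
clock: 7.6
tool_pos: [0.4988, -0.1578, 0.0754]
eef_rot: [[0.11, 0.994, 0.001], [0.994, -0.11, -0.0], [-0.0, 0.001, -1.0]]
contact_force: [-1.3, -0.6, -0.8]
grip_width: 0.0251
grasp_force: 30.0
narrow frame [-6.88320766e-02 -1.39015372e-05] [ 0.49879534 -0.15784118  0.0754487 ] [-1.34397179 -0.59911497 -0.81588459]
[[538.04330714 275.9818924 ]
 [525.72232752 388.37457792]]
```

View pics/w5.png

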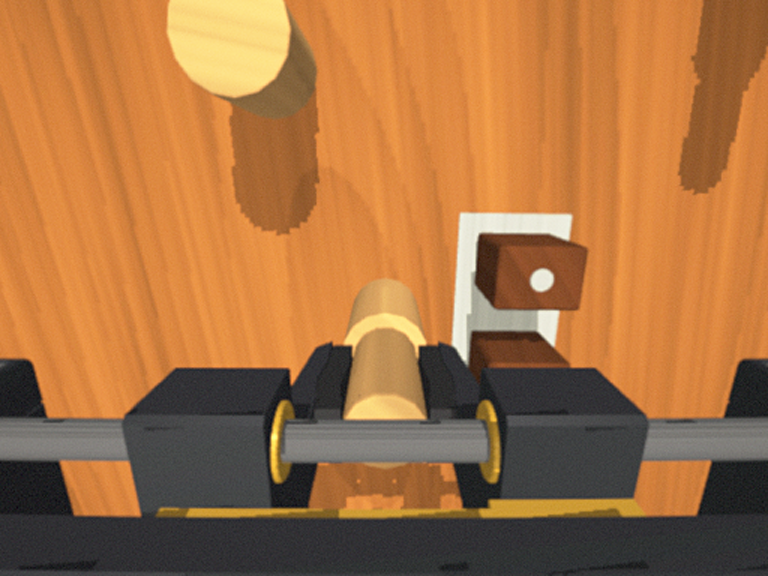

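The narrow gap's left screw is at (541,280), against a prediction of (538,276), so the gap is about 1–2 mm further right. I'll shift 1 mm in -y and approach.

```bash
python3 -m inch '[{"fingers":1,"delta_pos":[1,-0.2,-0.1],"yaw":0},{"fingers":1,"delta_pos":[2,-0.3,-0.2],"yaw":0},{"fingers":1,"delta_pos":[2.8,-0.4,-0.2],"yaw":0},{"fingers":1,"delta_pos":[3.2,-0.45,-0.2],"yaw":0},{"fingers":1,"delta_pos":[3.2,-0.45,-0.2],"yaw":0}]'
python3 -m inch '[{"fingers":1,"delta_pos":[0.2,-0.02,0],"yaw":0},{"fingers":1,"delta_pos":[0.4,-0.04,0],"yaw":0},{"fingers":1,"delta_pos":[0.6,-0.06,0],"yaw":0},{"fingers":1,"delta_pos":[0.6,-0.06,0],"yaw":0}]'
```

```text
clock: 8.15
tool_pos: [0.5312, -0.1624, 0.0727]
eef_rot: [[0.11, 0.994, 0.001], [0.994, -0.11, -0.0], [-0.0, 0.001, -1.0]]
contact_force: [0.0, 0.0, -1.1]
grip_width: 0.025
grasp_force: 30.0
clock: 8.55
tool_pos: [0.5357, -0.1626, 0.0725]
eef_rot: [[0.111, 0.994, -0.002], [0.994, -0.111, 0.001], [0.0, -0.002, -1.0]]
contact_force: [-1.6, 1.2, -0.0]
grip_width: 0.0252
grasp_force: 30.0
```

```bash
python3 -m inch '[{"fingers":1,"delta_pos":[0.2,-0.02,0],"yaw":0},{"fingers":1,"delta_pos":[0.3,-0.03,0],"yaw":0},{"fingers":1,"delta_pos":[0.3,-0.03,0],"yaw":0},{"fingers":1,"delta_pos":[0.3,-0.03,0],"yaw":0}]'
```

```text
clock: 8.95
tool_pos: [0.5365, -0.1627, 0.0722]
eef_rot: [[0.111, 0.994, -0.006], [0.994, -0.111, 0.002], [0.001, -0.006, -1.0]]
contact_force: [-7.8, 1.2, 5.2]
grip_width: 0.0253
grasp_force: 30.0
```

The handle is stopped by the mouth with about 8 N on the wrist. I'll hold the push a little longer, then ease off and set it down.

```bash
python3 -m inch '[{"fingers":1,"delta_pos":[0.1,-0.01,0],"yaw":0},{"fingers":1,"delta_pos":[0.1,-0.01,0],"yaw":0},{"fingers":1,"delta_pos":[0.1,-0.01,0],"yaw":0}]'
python3 -m inch '[{"fingers":1,"delta_pos":[-0.4,0.05,0],"yaw":0},{"fingers":1,"delta_pos":[-0.7,0.08,0],"yaw":0},{"fingers":1,"delta_pos":[-0.7,0.08,-0.1],"yaw":0},{"fingers":1,"delta_pos":[-0.7,0.08,-0.15],"yaw":0},{"fingers":1,"delta_pos":[-0.7,0.08,-0.15],"yaw":0}]'
python3 - <<'E'
from h import *
p=optics.get_image("scene"); save({"frame":p["frame"][80:260,130:330]},"s6.png",3)
E
```

```text
clock: 9.25
tool_pos: [0.5367, -0.1628, 0.0721]
eef_rot: [[0.111, 0.994, -0.007], [0.994, -0.111, 0.002], [0.002, -0.007, -1.0]]
contact_force: [-10.3, 2.7, 7.2]
grip_width: 0.0256
grasp_force: 30.0
clock: 9.75
tool_pos: [0.5339, -0.1626, 0.0713]
eef_rot: [[0.111, 0.994, 0.001], [0.994, -0.111, -0.0], [-0.0, 0.001, -1.0]]
contact_force: [0.2, -0.2, -0.9]
grip_width: 0.025
grasp_force: 30.0
```

View pics/s6.png

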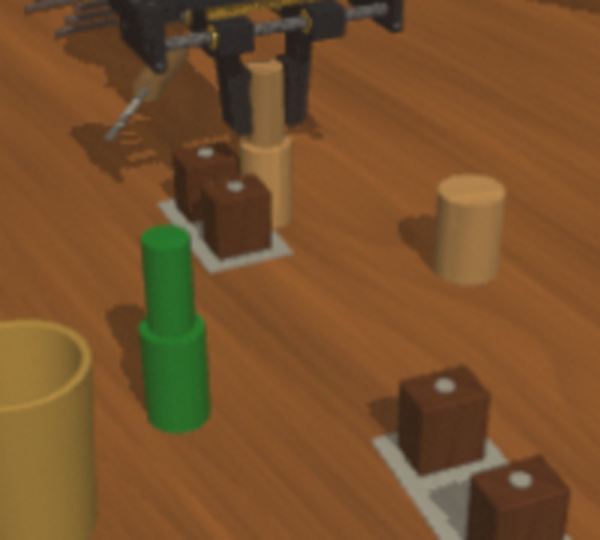

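The crop shows the handle upright behind the narrow gap's cheeks (barrel at 270,180), with the stub and green look-alike untouched. I'll lower until the bench carries it.

```bash
python3 -m inch '[{"fingers":1,"delta_pos":[0,0,-0.1],"yaw":0},{"fingers":1,"delta_pos":[0,0,-0.1],"yaw":0},{"fingers":1,"delta_pos":[0,0,-0.1],"yaw":0}]'
```

```text
clock: 10.1
tool_pos: [0.5339, -0.1627, 0.0711]
eef_rot: [[0.111, 0.994, 0.001], [0.994, -0.111, 0.0], [0.0, 0.001, -1.0]]
contact_force: [-2.0, 2.1, 8.4]
grip_width: 0.0252
grasp_force: 30.0
```

On the bench (8 N upward). Release and rise.

```bash
python3 -m inch '[{"fingers":1,"delta_pos":[0,0,0.08],"yaw":0},{"fingers":0.3,"delta_pos":[0,0,0.08],"yaw":0},{"fingers":0.3,"delta_pos":[0,0,0.08],"yaw":0},{"fingers":0.3,"delta_pos":[0,0,0.08],"yaw":0},{"fingers":0.3,"delta_pos":[0,0,0.1],"yaw":0},{"fingers":0.3,"delta_pos":[0,0,2],"yaw":0},{"fingers":0.3,"delta_pos":[0,0,5],"yaw":0},{"fingers":0.3,"delta_pos":[0,0,8],"yaw":0},{"fingers":0.3,"delta_pos":[0,0,11],"yaw":0},{"fingers":0.3,"delta_pos":[0,0,11],"yaw":0}]'
python3 - <<'E'
from h import *
p=optics.get_image("wrist"); save(p,"w7.png")
print(proj(p,[[.5339,-.1627,.115],[.5339,-.1627,.06]])*1.5, manip.get_obs()["contact_force"])
E
```

```text
clock: 11.1
tool_pos: [0.5358, -0.1635, 0.1839]
eef_rot: [[0.111, 0.994, 0.007], [0.994, -0.111, -0.001], [-0.001, 0.007, -1.0]]
contact_force: [0.1, 0.3, -0.2]
grip_width: 0.0614
grasp_force: 0.0
[[379.53090471 307.35007696]
 [380.06887963 282.17041432]] [-0.75136808  0.72554342 -0.34017266]
```

View pics/w7.png

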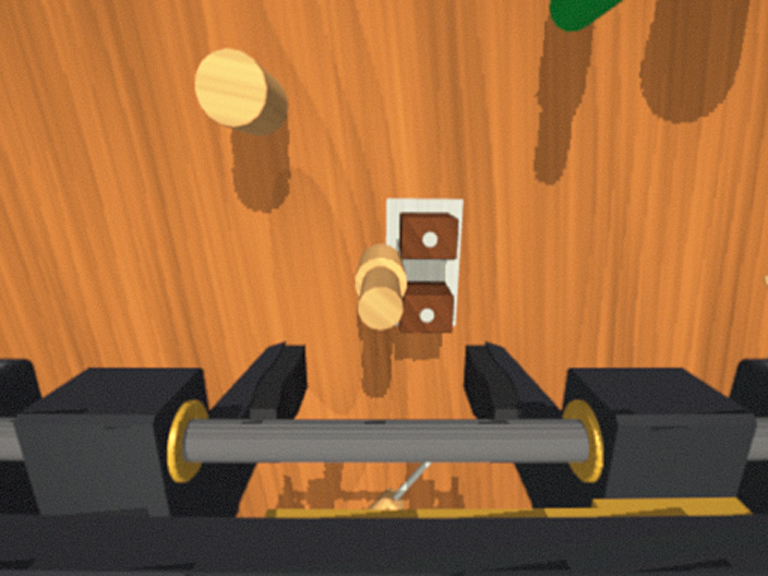

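The handle stands upright at the mouth, its top at (381,307) against a prediction of (380,307). The gripper is clear of it and the stub has not moved, so I'm handing in.

```bash
python3 -c "
from rig import manip
print(manip.job_done())"
```

```text
the job is handed in; nothing more can be done
None
```

I pushed the handle through the wide gap, then against the narrow gap's mouth, which stopped it at about 10 N; it now stands released and upright there, the stub is untouched, and the job is handed in (no verdict came back).

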